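Fetch the bearing ring from behind the spray cans

ROBOT

A 6-joint arm with a two-finger parallel gripper is mounted at the origin on the work surface. World frame = base frame: x ahead of the robot, y to its left, z up, the work surface at z = 0. Lengths are in mm, angles in rad, forces in N, time in s.
With the tool pointing down it reaches from about 275 to 975 mm from the base axis. Payload 8.4 kg.
Tool frame: the origin (TCP) lies at the very end of the fingers, on their centre line; the grasp point (between the pads) lies 19 mm behind it; z points along the fingers, y is the line along which they close (so a half turn about z gives the same grasp; the last joint's range is limited). The gripper opens to 92 mm and grips with 3 to 60 N. Pads are 20 mm wide; open, the fingers measure 128 mm over their backs; the gripper's body (75 mm by 189 mm) begins 69 mm behind the grasp point.
Start: joints at [-1.267, 0.353, 1.633, -0, 1.155, -0.002], TCP at [188.159, -596.007, 214.583] pointing down, gripper open.
Joint ranges: [-2.63, 2.63], [-0.92, 2.1], [0.06, 2.66], [-1.3, 4.44], [0, 2.69], [-3.02, 3.02]. Speed limits (rad/s): [2.22, 2.22, 2.79, 3.14, 3.14, 3.14].

INTERFACE

Orientations are given as a unit quaternion [w, x, y, z].
In Python, from plant import manip, gripper_open, clamp, kinematics, eyes, order, sensors gives the robot as it stands. The module is installed in compiled form; this text tells all that it offers. Calls block until the motion is done:
- manip.move_pose(position, orientation): joint-space move of the TCP to a pose.
- manip.move_linear(position, orientation=None, speed=150, contact_N=None): straight line of the TCP; orientation=None keeps the orientation; speed is the mean speed in mm/s. With contact_N (N) it stops when the force on the tool has changed by that much, and returns True; else False.
- manip.movej(angles): joint-space move.
- gripper_open() and clamp(strength=None): open the fingers fully, or close them until they stop; strength is the grip in N (None keeps the last).
- manip.pause(seconds).
- kinematics.ik(position, orientation): joint angles nearest the present ones, or None.
- eyes.get_image(name): name is "scene" or "side" or "wrist"; returns the picture (384x512x3 uint8, blue, green, red); there is no depth.
- eyes.camera_params(name): a dict with "camera_matrix" (3x3 intrinsics, pixels), "distortion" ([k1, k2, p1, p2, k3] as OpenCV has them; the pictures are not rectified), "R" (3x3) and "t" (3): a world point X has camera coordinates R X + t; the wrist camera has in their place "T_tool_cam" (4x4, takes a point from camera to tool coordinates, whose origin is the TCP and whose axes are the flange's). Camera axes: x right, y down, z forward; pixel columns grow to the right and rows downward; lengths in mm; the calibration is good to about 2 mm. A picture is of the moment at which its call begins: read the wrist's pose just before it. camera_params takes no time and is no camera call.
A pose or a line that the arm cannot do raises manip.Unreachable and nothing moves.
- order.hand_in(): hands the job in; it is judged then, once.
Readings, each from a call of its own:
- sensors.current_time(): time.
- sensors.current_qpos(): joint angles.
- sensors.current_joint_velocities(): joint speeds.
- sensors.current_tau(): joint torques, N m.
- sensors.current_position(): TCP position.
- sensors.current_ee_rot(): TCP orientation.
- sensors.current_ft_force(): force on the tool from outside, world axes, zero at the start.
- sensors.current_moment(): the same for the moment, N m.
- sensors.current_opening(): finger opening in mm.
- sensors.current_gripper_force(): force on a finger pad.
Only numpy, scipy, OpenCV 4.12 (cv2) and the standard library are available. Lean on these libraries where they do the work, as an engineer would, in place of code of your own. Each camera call takes 0.05 s, during which the arm holds its last target. There are 200 camera calls.

TASK

The spray cans were left in any old order around the brass ring. Stand all three upright on the pale blue mat to get them out of the way before you move the ring, then take the ring and slide it down over the vise's upright pin until it lies flat on the jaws. Only after that, put each can back upright in the middle of the tray spot of its own colour, and leave the ring on the pin; do not tip any can over.

Things in the scene. Friction and masses are not known exactly. Their poses are not given: they have to be found in the camera images.
- can_red: small red spray can with a pale label band, loose, upright, about 0.2 kg: red cylinder 46 mm in diameter and 100 mm tall, then a steel shoulder and a narrow red cap, 125 mm tall in all. Origin at the centre of its underside, z up. At the start it stands centred on one of the three spots, of its own or another colour. Best gripped on the cylinder about 85 mm above the underside.
- can_blue: small blue spray can with a pale label band, loose, upright, about 0.2 kg: blue cylinder 46 mm in diameter and 100 mm tall, then a steel shoulder and a narrow blue cap, 125 mm tall in all. Origin at the centre of its underside, z up. At the start it stands centred on one of the three spots, of its own or another colour. Best gripped on the cylinder about 85 mm above the underside.
- can_yellow: small yellow spray can with a pale label band, loose, upright, about 0.2 kg: yellow cylinder 46 mm in diameter and 100 mm tall, then a steel shoulder and a narrow yellow cap, 125 mm tall in all. Origin at the centre of its underside, z up. At the start it stands centred on one of the three spots, of its own or another colour. Best gripped on the cylinder about 85 mm above the underside.
- spot_red: flat red disc, 68 mm in diameter and 3 mm thick, fixed on the tray floor: the home of the red can; at the start some can, often of another colour, stands on it and its rim shows around. Origin at the centre of its underside, 3 mm below the surface that a can stands on. One spot lies on the robot's side of the brass ring, one to its left, one to its right; which colour is where varies.
- spot_blue: flat blue disc, 68 mm in diameter and 3 mm thick, fixed on the tray floor: the home of the blue can; at the start some can, often of another colour, stands on it and its rim shows around. Origin at the centre of its underside, 3 mm below the surface that a can stands on. One spot lies on the robot's side of the brass ring, one to its left, one to its right; which colour is where varies.
- spot_yellow: flat yellow disc, 68 mm in diameter and 3 mm thick, fixed on the tray floor: the home of the yellow can; at the start some can, often of another colour, stands on it and its rim shows around. Origin at the centre of its underside, 3 mm below the surface that a can stands on. One spot lies on the robot's side of the brass ring, one to its left, one to its right; which colour is where varies.
- ring: thick brass bearing ring lying flat, loose, about 0.18 kg: outer diameter 56 mm, bore 32 mm, 24 mm tall. Origin at the centre of its underside. At the start it lies on the floor (6 mm above the bench) of the dark steel tray (200 x 225 mm, rim 14 mm high), hemmed in by the three tall cans. A loose nut and bolt, up to 39 mm tall, stand in the tray's two far corners.
- vise: small blue bench vise, fixed, with an upright steel pin clamped in its jaws. Origin on the bench right under the pin's axis, z up. The level jaw tops, on which the ring is to lie, are 70 mm above the origin, 74 mm (x) by 66 mm (y); the pin is 14 mm in diameter with a tapered tip 102 mm above the origin (32 mm above the jaws). Its screw handle sticks out 80 mm to -x at 40 mm height.
- mat: pale blue rectangular mat with a dark edge, fixed flat on the bench, on the other side of the tray from the vise: the side area for the cans. 260 mm along its x, 140 mm along its y, 3 mm thick; origin at the centre of its underside. It holds the three cans in a row along its x, 80 mm apart.

How it is judged:
By the outcome, as a careful person would: the job done as asked, in the order asked, and still so for the second after the job is handed in, with the robot touching nothing.
It also fails if it takes over 152 s, if anything falls off the work surface, if the arm or the gripper's body presses on something with over 40 N, if the wrist force passes 120 N, or if a joint passes its speed limit or range.

## Working session

There is one attempt and no reset: what is moved stays moved. The work goes in short steps, each a Python script; the robot and the scene stay as the last script left them, time stands still between calls to the robot, and variables do not carry over. Pictures are saved under pics/ and viewed, at most 14 in all, crops included, and the job is handed in when it is done.

```bash
mkdir -p pics; python3 - <<'E'
from plant import *
import cv2,numpy as np
for n in ("scene","side"):
    im=eyes.get_image(n); cv2.imwrite(f"pics/{n}0.png",im)
    p=eyes.camera_params(n); R=np.array(p["R"]);t=np.array(p["t"])
    print(n,np.array(p["camera_matrix"]).round(1).tolist(),p["distortion"],(-R.T@t).round(),R[2].round(2))
print(eyes.camera_params("wrist")); print(sensors.current_ee_rot(),sensors.current_time())
E
```

```text
scene [[348.4, 0.0, 252.3], [0.0, 348.4, 192.6], [0.0, 0.0, 1.0]] [-0.07493517  0.          0.          0.          0.        ] [ 965. -245.  723.] [-0.5   0.31 -0.81]
side [[352.5, 0.0, 256.1], [0.0, 352.5, 194.8], [0.0, 0.0, 1.0]] [0.00918743 0.         0.         0.         0.        ] [143. 375. 591.] [ 0.54 -0.47 -0.7 ]
{'camera_matrix': array([[306.35439909,   0.        , 259.52039753],
       [  0.        , 306.35439909, 195.78428229],
       [  0.        ,   0.        ,   1.        ]]), 'distortion': array([-0.06017663,  0.        ,  0.        ,  0.        ,  0.        ]), 'T_tool_cam': array([[-6.83889210e-04, -9.55119324e-01, -2.96220542e-01,
         8.61151330e+01],
       [ 9.99999723e-01, -7.40333273e-04,  7.83794220e-05,
         1.68218617e+00],
       [-2.94163624e-04, -2.96220406e-01,  9.55119566e-01,
        -1.70392754e+02],
       [ 0.00000000e+00,  0.00000000e+00,  0.00000000e+00,
         1.00000000e+00]])}
[-5.95753722e-04  9.88332713e-01  1.52309181e-01 -8.29652099e-05] 0.1
```

View pics/scene0.png

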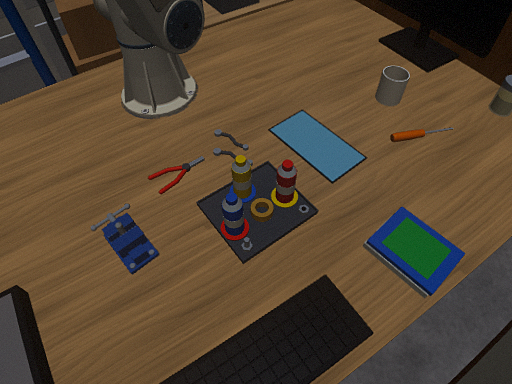

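View pics/side0.png

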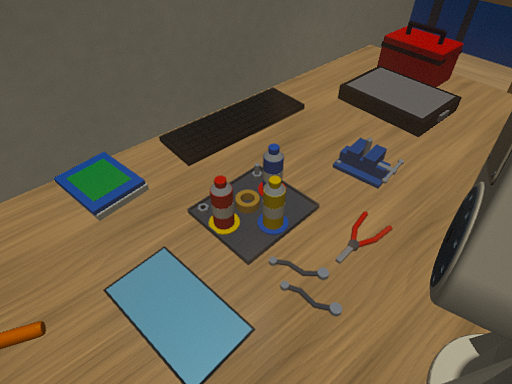

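The scene view shows the blue can (233,213) on the red spot, the yellow can (241,178) on the blue spot and the red can (287,182) on the yellow spot. The ring is at (262,208), the vise at (130,240) and the mat at (317,145). The side view agrees.

```bash
cat > h.py <<'E'
from plant import manip,gripper_open,clamp,kinematics,eyes,order,sensors
import cv2,numpy as np
from scipy.spatial.transform import Rotation as Ro
from scipy.optimize import least_squares
def q(a): return [0,np.cos(a/2),np.sin(a/2),0]
def cam(n):
    """-> image, K, dist, R_world_from_cam, centre"""
    p=eyes.camera_params(n)
    if n=="wrist":
        w=sensors.current_ee_rot(); A=Ro.from_quat([w[1],w[2],w[3],w[0]]).as_matrix(); P=np.array(sensors.current_position())
        T=p["T_tool_cam"]; Rw=A@T[:3,:3]; C=A@T[:3,3]+P
    else: Rw=np.array(p["R"]).T; C=-Rw@p["t"]
    return eyes.get_image(n),p["camera_matrix"],p["distortion"],Rw,C
def ray(c,px):
    u=cv2.undistortPoints(np.float64(px).reshape(-1,1,2),c[1],c[2])[:,0]
    return np.c_[u,np.ones(len(u))]@c[3].T
def plane(c,px,z):
    d=ray(c,px); return (c[4]+d*((z-c[4][2])/d[:,2])[:,None])[:,:2]
def proj(c,X):
    X=np.float64(X).reshape(-1,3); Rc=c[3].T
    return cv2.projectPoints(X,cv2.Rodrigues(Rc)[0],-Rc@c[4],c[1],c[2])[0][:,0]
H={'yellow':(20,33),'blue':(105,128),'mat':(93,104),'red':None,'brass':(8,20)}
def mask(im,col,s=110,v=40):
    h,S,V=cv2.split(cv2.cvtColor(im,cv2.COLOR_BGR2HSV))
    m=((h<6)|(h>173)) if col=='red' else ((h>=H[col][0])&(h<=H[col][1]))
    return (m&(S>s)&(V>v)).astype(np.uint8)*255
def blobs(m,amin=30):
    cs,_=cv2.findContours(m,cv2.RETR_EXTERNAL,cv2.CHAIN_APPROX_NONE)
    return sorted([c for c in cs if cv2.contourArea(c)>=amin],key=cv2.contourArea,reverse=True)
E
python3 - <<'E'
from h import *
for n,tr,vi in (("scene",(262,208),(130,238)),("side",(247,200),(367,160))):
    c=cam(n); print(n,"ring",plane(c,tr,30).round(),"vise",plane(c,vi,70).round())
    b=blobs(mask(c[0],'mat',60))[0]; r=cv2.minAreaRect(np.float32(plane(c,b[:,0],3)));print("mat",r)
    hsv=cv2.cvtColor(c[0],cv2.COLOR_BGR2HSV)
    for p in ([(222,232),(250,198),(295,199),(252,208),(315,145),(117,229)] if n=="scene" else [(213,228),(266,229),(263,190),(240,200),(180,310)]): print(p,hsv[p[1],p[0]],end=' ')
manip.move_pose([600,0,330],q(0)) if 0 else None
E
```

```text
scene ring [[589.  15.]] vise [[ 518. -279.]]
mat ((473.2550048828125, 277.73370361328125), (254.25880432128906, 134.6298065185547), 5.855287551879883)
(222, 232) [  2 242 158] (250, 198) [112 214 123] (295, 199) [ 26 255 150] (252, 208) [ 19 186 118] (315, 145) [100 135 134] (117, 229) [111  99  67] side ring [[577.  23.]] vise [[ 462. -250.]]
mat ((472.2627258300781, 278.4422912597656), (254.31886291503906, 134.53208923339844), 5.746300220489502)
(213, 228) [ 25 255 189] (266, 229) [111 186 141] (263, 190) [ 20 179 135] (240, 200) [ 20 182 146] (180, 310) [ 98 115 162]
```

```bash
python3 - <<'E'
from h import *
import pickle
D={}
for n,p,a in (("vise",[495,-265,290],np.pi/2-.5),("tray",[583,18,300],np.pi/2)):
    manip.move_pose(p,q(a)); manip.pause(.3); c=cam("wrist"); D[n]=c; cv2.imwrite(f"pics/w_{n}.png",c[0])
pickle.dump(D,open("w.pkl","wb")); print(sensors.current_time())
E
```

```text
3.7167
```

View pics/w_vise.png

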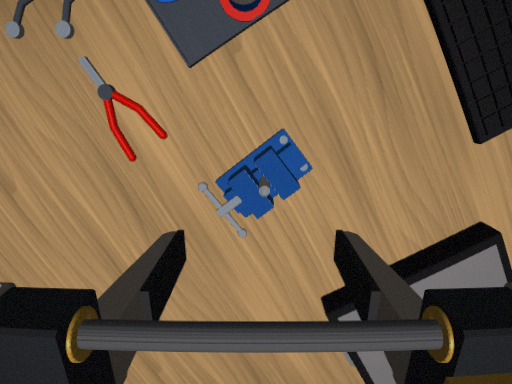

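View pics/w_tray.png

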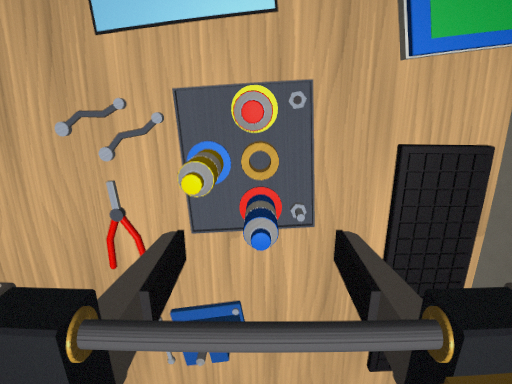

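The vise view shows the vise around (262,175) with the pin at about (264,185). The tray view shows the ring at (260,161), the yellow spot at (254,109), the blue spot at (209,162) and the red spot at (261,206).

```bash
cat > m.py <<'E'
from h import *
import pickle
def circ(P,r,x0):
    s=least_squares(lambda x:np.hypot(*(P-x[:2]).T)-x[2],[*x0,r],loss='soft_l1',f_scale=.5,bounds=([-2000,-2000,r-2],[2000,2000,r+.5]))
    return s.x, np.sum(np.abs(s.fun)<1)
def spot(c,col,near,r=34,z=9,s=110):
    m=mask(c[0],col,s); P=[]
    for b in blobs(m,15):
        p=plane(c,b[:,0],z); P.append(p[np.hypot(*(p-near).T)<r*1.35])
    P=np.vstack(P); return circ(P,r,near)
E
python3 - <<'E'
from m import *
D=pickle.load(open("w.pkl","rb")); c=D["tray"]
S={"scene":cam("scene"),"side":cam("side")}; pickle.dump({**D,**S},open("w.pkl","wb"))
for col,px in (("yellow",(254,109)),("blue",(209,162)),("red",(261,206))):
    n=plane(c,px,9)[0]
    for k,cc in (("wrist",c),*S.items()): print(col,k,n.round(1),spot(cc,col,n))
n=plane(c,(260,161),30)[0]
for k,cc in (("wrist",c),*S.items()): print("ring",k,spot(cc,'brass',n,28,30,90))
b=blobs(mask(c[0],'red'))
v=D["vise"]; cr=[cv2.resize(im[y-50:y+50,x-50:x+50],None,fx=4,fy=4,interpolation=cv2.INTER_CUBIC) for im,x,y in ((v[0],264,185),(S["scene"][0],130,240))]
cv2.imwrite("pics/vc.png",np.hstack(cr))
E
```

```text
yellow wrist [577.6  89.2] (array([577.62236322,  89.61217549,  33.66549998]), np.int64(133))
yellow scene [577.6  89.2] (array([577.32142543,  89.61900029,  32.46617397]), np.int64(21))
yellow side [577.6  89.2] (array([574.16310104,  90.4909199 ,  32.        ]), np.int64(20))
blue wrist [508.2  11.1] (array([507.10987884,   9.85530961,  33.09928928]), np.int64(63))
blue scene [508.2  11.1] (array([507.33524604,   8.71237399,  32.72040528]), np.int64(24))
blue side [508.2  11.1] (array([504.73649817,  10.99201489,  32.33983303]), np.int64(26))
red wrist [587.6 -60.2] (array([586.42989315, -61.6139012 ,  32.81052606]), np.int64(55))
red scene [587.6 -60.2] (array([585.89971046, -61.38660984,  32.19363593]), np.int64(27))
red side [587.6 -60.2] (array([583.2762645 , -60.93524995,  33.37398266]), np.int64(9))
ring wrist (array([586.11100345,  16.41259712,  28.        ]), np.int64(0))
ring scene (array([586.11100345,  16.41259712,  28.        ]), np.int64(0))
ring side (array([586.11100345,  16.41259712,  28.        ]), np.int64(0))
```

View pics/vc.png

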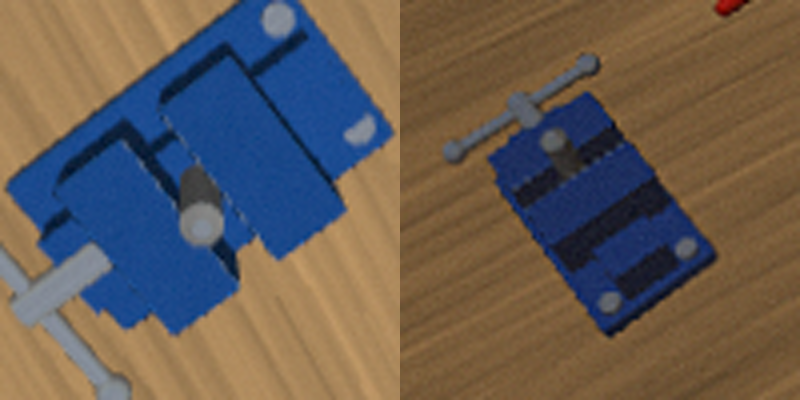

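The crop shows the pin tip at wrist pixel (264.5,190.5) and scene pixel (118.3,225.3). Next I compute the ring and pin positions and move the first can.

```bash
cat > act.py <<'E'
from m import *
A=np.radians(5.8); Y=A
SP={'yellow':(577.4,89.6),'blue':(507.2,9.5),'red':(586.2,-61.5)}
M=np.array([473,278]); e=np.array([np.cos(A),np.sin(A)])
SL=[tuple(M+k*80*e) for k in (-1,0,1)]
UP=245
def pick(xy,under,y=Y,grip=30):
    manip.move_pose([*xy,UP],q(y)); manip.move_linear([*xy,under+66],speed=140); clamp(grip)
    o=sensors.current_opening(); manip.move_linear([*xy,UP],speed=160); print("pick",o,sensors.current_opening())
def place(xy,under,y=Y):
    manip.move_pose([*xy,UP],q(y)); manip.move_linear([*xy,under+74],speed=150)
    hit=manip.move_linear([*xy,under+65],speed=25,contact_N=4); print("place",hit,np.round(sensors.current_position(),1)); gripper_open()
    manip.move_linear([*xy,UP],speed=180)
E
python3 - <<'E'
from act import *
H['brass']=(8,24)
D=pickle.load(open("w.pkl","rb"))
n=plane(D["tray"],(260,161),30)[0]
for k in ("tray","scene","side"):
    try: print("ring",k,n,spot(D[k],'brass',n,28,30,100))
    except Exception as x: print(x)
print("pin",plane(D["vise"],(264.3,190.3),102),plane(D["scene"],(118,225),102))
pick(SP['yellow'],9); place(SL[2],3); print(sensors.current_time())
c=cam("scene"); cv2.imwrite("pics/s1.png",c[0])
E
```

```text
ring tray [586.11100345  16.41259712] (array([586.11100345,  16.41259712,  28.        ]), np.int64(0))
ring scene [586.11100345  16.41259712] (array([586.11100345,  16.41259712,  28.        ]), np.int64(0))
ring side [586.11100345  16.41259712] (array([586.11100345,  16.41259712,  28.        ]), np.int64(0))
pin [[ 492.56516331 -286.88966579]] [[ 496.66075778 -287.64503499]]
pick 45.749656807375494 45.47034675604917
place True [552.9 286.4  68.8]
12.9667
```

View pics/s1.png

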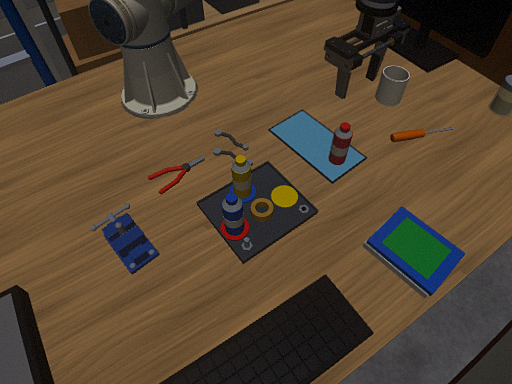

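The red can now stands on the mat at (341,145), and the spots and the rest of the scene are unchanged.

```bash
sed -i 's/RETR_EXTERNAL/RETR_LIST/' h.py; python3 - <<'E'
from act import *
H['brass']=(8,24)
pick(SP['blue'],9); place(SL[0],3)
pick(SP['red'],9); place(SL[1],3)
y=np.pi/2
manip.move_pose([583,-70,UP],q(y)); manip.pause(.3); c=cam("wrist"); cv2.imwrite("pics/w2.png",c[0])
n=[586.1,16.4]
for col in SP: print(col,spot(c,col,np.array(SP[col])))
print("ring",spot(c,'brass',np.array(n),28,30,100))
# camera straight above the pin
manip.move_pose([494.5,-287-86,UP],q(y)); manip.pause(.3); v=cam("wrist"); cv2.imwrite("pics/v2.png",v[0])
pickle.dump({"c":c,"v":v},open("w2.pkl","wb"))
px=proj(v,[494.5,-287,102])[0]; print(px,sensors.current_time())
x,yy=np.int32(px); cv2.imwrite("pics/v2c.png",np.hstack([cv2.resize(v[0][yy-50:yy+50,x-50:x+50],None,fx=4,fy=4),cv2.resize(c[0],None,fx=.78,fy=.78)[:400-101] if 0 else cv2.copyMakeBorder(cv2.resize(c[0],(400,300)),0,100,0,0,0)]))
E
```

```text
pick 45.69349234291656 45.48639320515409
place True [393.8 270.4  68.8]
pick 45.34980808030988 45.250951670841616
place True [473.3 278.3  68.8]
yellow (array([577.6765264 ,  89.53606361,  33.82493852]), np.int64(164))
blue (array([507.23145559,   9.47680014,  33.90391776]), np.int64(152))
red (array([586.36486165, -62.16042877,  33.76223857]), np.int64(139))
ring (array([585.57513597,  15.75589893,  26.69625966]), np.int64(121))
[256.68622447  98.99809697] 35.55
```

View pics/v2c.png

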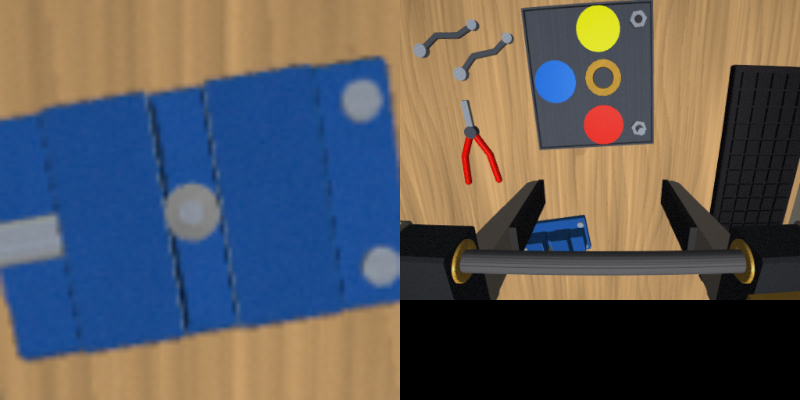

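The crop shows the pin tip at image pixel (253.6,100.6). The tray is clear, and the ring fits at (585.6,15.8).

```bash
python3 - <<'E'
from act import *
D=pickle.load(open("w2.pkl","rb")); pin=plane(D["v"],(253.6,100.6),102)[0]; print(pin)
r=[585.6,15.8]; y=.75*np.pi
manip.move_pose([*r,150],q(y)); manip.move_linear([*r,25],speed=140)
print(manip.move_linear([*r,8.8],speed=40,contact_N=6)); clamp(25); print(sensors.current_opening(),sensors.current_position())
manip.move_linear([*r,180],speed=160); print(sensors.current_opening())
manip.move_pose([*pin,180],q(y)); manip.move_linear([*pin,110],speed=120)
print(manip.move_linear([*pin,80],speed=40,contact_N=6), manip.move_linear([*pin,70.8],speed=15,contact_N=4),sensors.current_position())
gripper_open(); manip.move_linear([*pin,180],speed=150)
manip.move_pose([pin[0],pin[1]-86,UP],q(np.pi/2)); manip.pause(.2); v=cam("wrist"); s=cam("scene")[0]
print(sensors.current_time())
cv2.imwrite("pics/v3.png",np.hstack([cv2.resize(v[0][50:150,205:305],(400,400)),cv2.resize(s[190:290,80:180],(400,400))]))
E
```

```text
[ 491.46555883 -288.51796056]
False
56.35533700528819 [585.59751112  15.79626733   8.89435123]
56.15917820431582
False True [ 491.48154862 -288.5322837    72.84578416]
46.3833
```

View pics/v3.png

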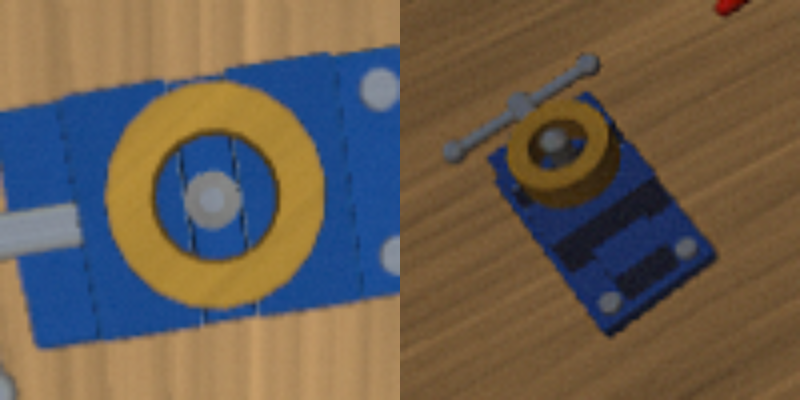

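Both views show the ring flat on the jaws with the pin tip near the middle of its bore. Now I return the cans.

```bash
python3 - <<'E'
from act import *
SP={'yellow':(577.6,89.5),'blue':(507.2,9.5),'red':(586.3,-62)}
for col,i in (('red',2),('yellow',0),('blue',1)):
    pick(SL[i],3); place(SP[col],9)
manip.move_pose([583,-10,330],q(np.pi/2)); manip.pause(.3); w=cam("wrist")[0]
manip.move_pose([350,-250,350],q(np.pi/2)); manip.pause(.3); s=cam("scene")[0]
cv2.imwrite("pics/f.png",np.hstack([cv2.resize(w[40:300,130:390],(400,400)),cv2.resize(s[100:290,90:350],(400,292),)[:292] if 0 else cv2.resize(s[90:290,90:290],(400,400))]))
print(sensors.current_time())
E
```

```text
pick 45.4721606747837 45.722159148161126
place True [586.7 -61.8  74.8]
pick 45.46964346888987 45.65740225861344
place True [578.   89.8  74.8]
pick 44.94200105347236 45.57995718095318
place True [507.6   9.6  74.9]
78.5417
```

View pics/f.png

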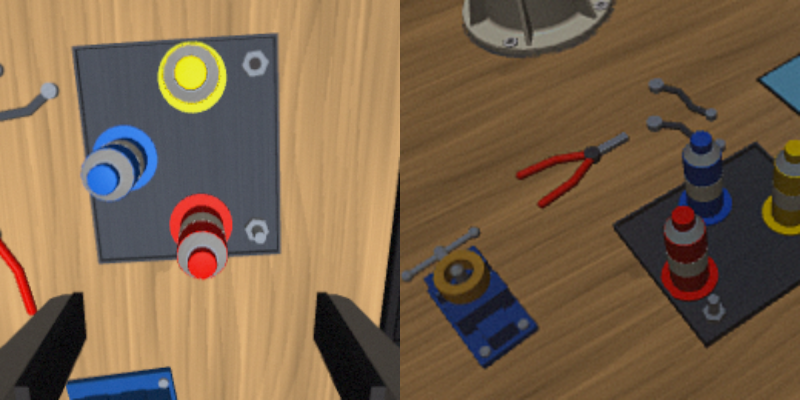

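All three cans stand upright in the middle of their own spots, and the ring is still on the pin.

```bash
python3 -c "
from plant import order; print(order.hand_in())"
```

```text
the job is handed in; nothing more can be done
None
```

The job is handed in at about 79 s on the robot's clock: the ring lies flat on the vise jaws over the pin, and each can stands upright in the middle of its own spot; all three were on the mat before the ring moved.

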